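# Re-zero the spice grinder, set it four clicks open and start it

## Robot

A 7-joint arm with a two-finger parallel gripper is mounted at the origin on the work surface. World frame = base frame: x ahead of the robot, y to its left, z up, the work surface at z = 0. Lengths are in mm, angles in rad, forces in N, time in s.
With the tool pointing down it reaches from about 400 to 900 mm from the base axis. Payload 5.5 kg.
Tool frame: the origin (TCP) lies on the centre line of the jaws, within the pads' length; the fingertips stand 19 mm ahead of it and the grasp point (between the pads) is the TCP; z points along the fingers, y is the line along which they close (so a half turn about z gives the same grasp; the last joint's range is limited). The gripper opens to 92 mm and grips with 3 to 60 N. Pads are 19 mm wide; open, the fingers measure 130 mm over their backs; the gripper's body (75 mm by 190 mm) begins 47 mm behind the grasp point.
Start: joints at [-0.89, 0.501, -0.427, 1.55, 0.221, 1.138, -0.21], TCP at [263.702, 594.105, 245.729] pointing down, gripper open.
Joint ranges: [-2.88, 2.88], [-0.31, 2.03], [-1.54, 1.56], [0.2, 2.42], [-1.41, 4.55], [0.19, 2.02], [-2.57, 2.57]. Speed limits (rad/s): [2.57, 2.57, 3.14, 3.14, 3.14, 3.14, 3.14].

## Interface

Orientations are given as a rotation vector (axis times angle).
In Python, from bench import bot, capture, camera_params, sign_off, cut_out, pinpoint gives the robot as it stands.
- The arm moves only by the tool send_rows, never from a script. Its argument "targets" is a list that holds one entry, the list of rows, each a list of 5 numbers: the shift along the tool's x, y, z in cm, then the turn about the tool's z in rad, then the opening, from 0 (shut) to 1 (fully open). In form: [[[dx, dy, dz, yaw, grip], ...]]. A call has 1 to 8 rows; each row shifts and turns the commanded pose from where the row before left it, along the tool's axes as they then stand; what a row does not reach is not made up. A row lasts 1/10 s, in which the tool goes at most 50 mm and 8.59 degrees, less where a joint would pass 70% of its speed; a pose out of reach is approached as far as the arm can. A call is refused whole if a number of a shift passes 5 or a number of a turn 0.15, either way. A call with a gripper value outside its range is refused whole. The fingers move at their own pace and stop on an object; "squeeze" is the grip in N (left out, the last holds). Time passes only in rows, so rows that do not move let the fingers close. It gives the time, the measured TCP pose, the force, the opening and the grip force at its end, in the units of the state.
- bot.get_obs(): the state, without advancing time (a new reading comes with each control period).
- capture(name): name is "scene" or "top"; returns the picture (400x640x3 uint8, red, green, blue); there is no depth.
- camera_params(name): a dict with "fovy" (degrees; the focal length in pixels is half the picture's height over the tangent of half this angle, whatever the lens; pixels are square), "cx", "cy" (the principal point, pixels), "extrinsics" (4x4, takes a point from camera to world coordinates). Camera axes: x right, y down, z forward; pixel columns grow to the right and rows downward; lengths in mm; the calibration is good to about 2 mm. A picture is of the moment at which its call begins. camera_params takes no time and is no camera call.
- sign_off(): hands the job in; it is judged then, once.
Trained networks look in the newest picture that a camera, given by its name, has taken for a name from the list of things; names that differ only in an ending like _2 or _b are one class to them, and where a whole thing is asked for, a point or a joint stands for the part that bears it (a point fixed in the world has none). Each returns a list of dicts, best first, with "p" (0 to 1); they miss things now and then, are a little off and sometimes report something else, mostly with a low value. They report only what shows in the picture. A call takes as long as a camera call.
- cut_out(label, camera): "region" (400x640 bool, what is visible of it) and "rect" ([left, top, width, height] in pixels, round what is visible of it).
- pinpoint(label, camera): "location" ([column, row] in pixels: a listed point, or the origin of a listed thing).
The state is a dict: "time": time; "qpos": joint angles; "dq": joint speeds; "effort": joint torques, N m; "tool_pos": TCP position; "orientation": TCP orientation; "force": force on the tool from outside, world axes, zero at the start; "moment": the same for the moment, N m; "width": finger opening in mm; "gripper_force": force on a finger pad.
Only numpy, scipy, OpenCV 4.12 (cv2) and the standard library are available. Lean on these libraries where they do the work, as an engineer would, in place of code of your own. Each camera call takes 0.05 s, during which the arm holds its last target. There are 200 camera calls.

## Task

The burrs of the spice grinder have worn, so its click dial must be set by feel: turn the dial anticlockwise until it meets its stop (where the burrs touch) without forcing it hard into the stop, then turn it clockwise by exactly four clicks and leave it resting in the fourth click. Then push the green start button all the way in and let go of it; do not start the grinder at any other setting, and leave the cup, jar, bowl and spoon where they are.

Things in the scene. Friction and masses are not known exactly. Their poses are not given: they have to be found in the camera images.
- grinder: spice grinder fixed to the counter, a silver box 180 (its x) by 310 (its y) by 115 mm high with a chute on its front (-x) side; origin at the middle of its underside, z up. A hopper (radius 47 mm) stands on it at (-30, 105) mm, up to 225 mm above the counter; the dial's axis is at (0, -45) mm, the button at (0, -125) mm in its frame
- dial: the orange click dial on the deck; origin on its vertical axis, 115 mm above the counter, z up. It opens clockwise seen from above, with 18 clicks to the turn (20 degrees each): it springs into each click and needs about 0.15 to 0.2 N m to leave one. It starts about two to five clicks open and can open to nine. The stop's direction is hidden and changes from day to day: no mark shows it
- dial_grip (a point): on the dial's axis at the height to grip, 148 mm above the counter; turns with the dial. The grip is an upright bar 46 mm long (along this frame's x), 14 mm thick (along y), from 127 to 160 mm above the counter, on a round skirt of radius 28 mm (120 to 129 mm); the white pointer end is at -x
- dial_pointer (a point): outer end of the white pointer line on top of the dial's bar, 22 mm from the axis, 160 mm above the counter; it goes round with the dial
- burr (a joint): gap between the burrs inside in m: 0 at the stop, 0.00005 more per click, too small to tell the setting from the noisy reading. Past the stop (below 0) the dial turns on against a spring cushion: 0.2 N m to start it plus 4 N m per rad; 0.8 N m (half a click past) already is forcing it. Let go, it springs back to the stop
- start (a joint): travel of the green push button (radius 14 mm), 0 released, 0.006 m fully in; it goes straight down, springs back, needs about 5 N
- start_top (a point): middle of the top face of the green start button, about 137 mm above the counter when released, to be pressed straight down
- catch_cup: yellow cup, radius 33, height 60 mm, standing below the chute in front of the machine; origin under its middle. Leave it
- spice_jar: amber jar with a red cap, radius 26, height 95 mm, standing behind the machine; origin under its middle. Leave it
- prep_bowl: steel bowl, radius 70, height 55 mm, on the counter to the robot's right; origin under its middle. Leave it
- spoon: steel spoon some 200 mm long lying on the counter to the robot's left. Leave it

How it is judged:
By the outcome, as a careful person would: the job done as asked, in the order asked, and still so for the second after the job is handed in, with the robot touching nothing.
It also fails if it takes over 72 s, if anything falls off the work surface, if the arm or the gripper's body presses on something with over 40 N, if the wrist force passes 120 N, or if a joint passes its speed limit or range.

## Working session

There is one attempt and no reset: what is moved stays moved. The work goes in short steps, Python scripts to look and compute and a tool call to move; the robot and the scene stay as the last step left them, time stands still between calls to the robot, and variables do not carry over. Pictures are saved under pics/ and viewed, at most 10 in all, crops included, and the job is handed in when it is done.

Besides the shell and the picture viewer there is one more tool, called after ">>>" as name(argument=value, ...), one argument or row to a line, values as JSON. send_rows: Moves the arm, as the interface text tells. Its arguments: {"type":"object","properties":{"targets":{"type":"array"},"squeeze":{"type":"number"}},"required":["targets"]}

```bash
mkdir -p pics; cat > h.py <<'E'
import numpy as np, cv2
from bench import bot, capture, camera_params, sign_off, cut_out, pinpoint
from scipy.spatial.transform import Rotation as R
def ray(cam,px):
    c=camera_params(cam);f=200/np.tan(np.radians(c['fovy'])/2);T=np.array(c['extrinsics'])
    d=T[:3,:3]@np.array([(px[0]-c['cx'])/f,(px[1]-c['cy'])/f,1]);return T[:3,3],d/np.linalg.norm(d)
def atz(cam,px,z):
    o,d=ray(cam,px);return o+d*(z-o[2])/d[2]
def tri(a,b):
    (o1,d1),(o2,d2)=ray(*a),ray(*b)
    s=np.linalg.lstsq(np.c_[d1,-d2],o2-o1,rcond=None)[0]
    p,q=o1+s[0]*d1,o2+s[1]*d2;return (p+q)/2,np.linalg.norm(p-q)
E
python3 - <<'E'
from h import *
np.set_printoptions(precision=1,suppress=True)
im={}
for c in ['scene','top']:
    im[c]=capture(c);print(c,camera_params(c))
    cv2.imwrite(f'pics/{c}0.png',im[c][:,:,::-1])
for l in ['grinder','dial','dial_grip','dial_pointer','start_top','catch_cup','spice_jar','prep_bowl','spoon']:
    r={c:pinpoint(l,c) for c in im}
    for c in r: print(l,c,[(np.round(k['location'],1),round(k['p'],2)) for k in r[c][:2]])
    if r['scene'] and r['top']: print('   ',*tri(('scene',r['scene'][0]['location']),('top',r['top'][0]['location'])))
print(bot.get_obs())
E
```

```text
scene {'fovy': 55.04992441309398, 'cx': 318.84916850037433, 'cy': 196.93540268629255, 'extrinsics': array([[  -0.9,    0.3,   -0.4, 1101.3],
       [   0.5,    0.5,   -0.7,  928.3],
       [  -0. ,   -0.8,   -0.6,  835.1],
       [   0. ,    0. ,    0. ,    1. ]])}
top {'fovy': 44.112930835640995, 'cx': 318.26549921115975, 'cy': 198.28769838432157, 'extrinsics': array([[  -0. ,   -1. ,    0.1,  360.8],
       [  -1. ,    0. ,    0. ,  -12.5],
       [  -0. ,   -0.1,   -1. , 1556.1],
       [   0. ,    0. ,    0. ,    1. ]])}
grinder scene []
grinder top [(array([291.2, 213. ]), 0.82)]
dial scene [(array([338.3, 192.4]), 0.47)]
dial top [(array([303.1, 215.4]), 0.81)]
    [512.1  37.9 131.6] 1.571638508532142
dial_grip scene [(array([336. , 184.4]), 0.63)]
dial_grip top [(array([304. , 216.7]), 0.74), (array([445.5, 247.9]), 0.15)]
    [510.4  31.1 158.2] 13.417844511090296
dial_pointer scene [(array([342.6, 187.1]), 0.59), (array([332.1, 178.2]), 0.53)]
dial_pointer top [(array([295.8, 214.8]), 0.56)]
    [510.2  58.  163.1] 0.21155194396763566
start_top scene [(array([330.9, 178.5])
[... 320 characters left out ...]
r top [(array([337.4, 178.3]), 0.86)]
    [636.9 -66.    4.5] 10.093939480534738
prep_bowl scene []
prep_bowl top [(array([444.9, 247.1]), 0.94)]
spoon scene [(array([440. , 294.7]), 0.9)]
spoon top [(array([172.1, 249.4]), 0.74), (array([303.9, 213.6]), 0.3)]
    [430.7 456.1  -6.9] 7.895911491150818
{'time': 1.0, 'qpos': array([-0.9,  0.5, -0.4,  1.6,  0.2,  1.1, -0.2]), 'dq': array([ 0., -0., -0.,  0., -0.,  0., -0.]), 'effort': array([  0. , -56.6,  -5.8, -28. ,  -0.1,   0. ,   0. ]), 'tool_pos': array([263.7, 594.1, 245.7]), 'orientation': array([-0.7, -3.1, -0. ]), 'force': array([-0.5,  0.9, -0.3]), 'moment': array([ 0.1, -0. , -0. ]), 'gripper_force': 0.0, 'width': 91.82267240410725}
```

View pics/scene0.png

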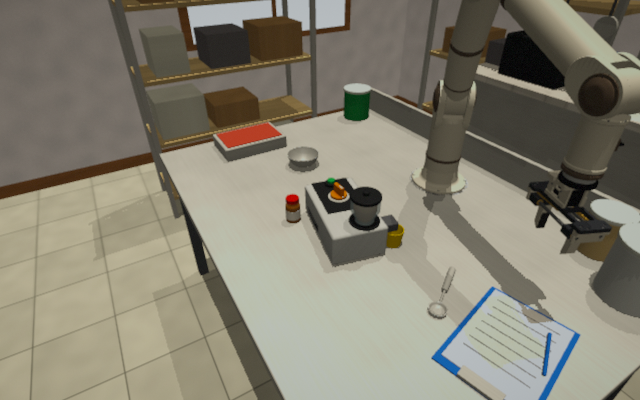

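View pics/top0.png

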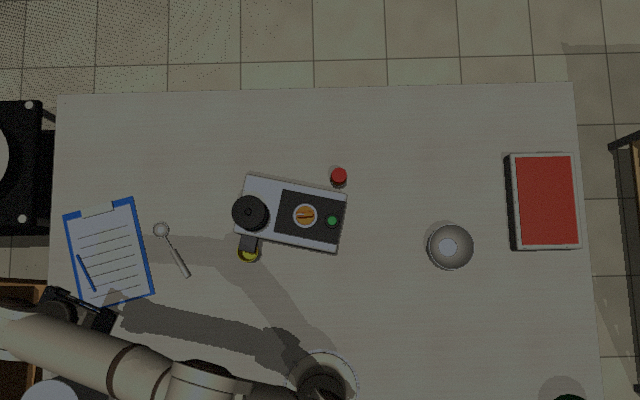

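The overview shows the dial near (338,192) in scene and (304,215) in top, and the green button at (331,181) and (332,220). I'll enlarge both.

```bash
python3 - <<'E'
from h import *
np.set_printoptions(precision=1,suppress=True)
a=cv2.imread('pics/scene0.png')[170:210,310:360];b=cv2.imread('pics/top0.png')[190:240,280:345]
a=cv2.resize(a,(500,400),interpolation=cv2.INTER_CUBIC);b=cv2.resize(b,(520,400),interpolation=cv2.INTER_CUBIC)
cv2.imwrite('pics/z.png',cv2.resize(np.hstack([a,b]),None,fx=.78,fy=.78))
P={}
for c in ['scene','top']:
    im=cv2.cvtColor(cv2.imread(f'pics/{c}0.png'),cv2.COLOR_BGR2HSV)
    for n,lo,hi in [('green',(50,100,40),(75,255,255)),('orange',(5,130,60),(20,255,255))]:
        m=cv2.inRange(im,lo,hi); m2=np.zeros_like(m); m2[165:235,280:360]=m[165:235,280:360]
        y,x=np.nonzero(m2);P[c,n]=(x.mean(),y.mean());print(c,n,len(x),P[c,n])
        if c=='top':
            print(atz('top',P[c,n],137 if n=='green' else 155), np.linalg.eigh(np.cov(x,y)))
for n in ['green','orange']:print(n,*tri(('scene',P['scene',n]),('top',P['top',n])))
E
```

```text
scene green 39 (np.float64(330.64102564102564), np.float64(180.51282051282053))
scene orange 319 (np.float64(320.1003134796238), np.float64(198.47335423197492))
top green 73 (np.float64(331.5342465753425), np.float64(220.05479452054794))
[495.4 -43.6 137. ] EighResult(eigenvalues=array([5.6, 6.2]), eigenvectors=array([[-0.2, -1. ],
       [-1. ,  0.2]]))
top orange 221 (np.float64(305.1764705882353), np.float64(214.63800904977376))
[511.   31.6 155. ] EighResult(eigenvalues=array([20.7, 35.7]), eigenvectors=array([[-0.7, -0.7],
       [-0.7,  0.7]]))
green [494.8 -42.8 130.2] 3.1036316550323932
orange [539.9  18.3 102.8] 55.24784793481693
```

View pics/z.png

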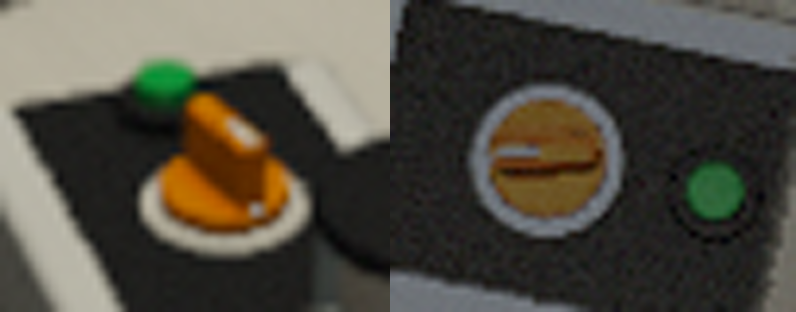

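The crops show the dial ring centred at about (305.3,215.6) in top, with the white pointer to the left and the bar nearly along world y. The button is at about (332,220).

```bash
python3 - <<'E'
from h import *
np.set_printoptions(precision=3,suppress=True)
b=cv2.imread('pics/top0.png')
# white skirt ring -> circle ; orange disc in ring
h=cv2.cvtColor(b,cv2.COLOR_BGR2HSV)
for c,box in [('top',(203,228,290,320)),('scene',(175,206,325,352))]:
    im=cv2.imread(f'pics/{c}0.png');h=cv2.cvtColor(im,cv2.COLOR_BGR2HSV)
    m=(h[:,:,2]>70).astype(np.uint8) if c=='top' else ((h[:,:,2]>110)).astype(np.uint8)
    q=np.zeros_like(m);r0,r1,c0,c1=box;q[r0:r1,c0:c1]=m[r0:r1,c0:c1]
    cs=cv2.findContours(q,cv2.RETR_EXTERNAL,cv2.CHAIN_APPROX_NONE)[0];k=max(cs,key=cv2.contourArea)
    e=cv2.fitEllipse(k);print(c,e,[atz(c,e[0],z) for z in (117,120,129)])
# button from ray at 137 in both
print(atz('top',(331.53,220.05),137),atz('scene',(330.64,180.5),137))
for l in ['dial','grinder']:
  print(l,[atz(c,p,115 if l=='dial' else 0) for c,p in ([('top',(303.1,215.4)),('scene',(338.3,192.4))] if l=='dial' else [('top',(291.2,213))])])
print('pointer',[atz(c,p,160) for c,p in [('top',(295.8,214.8)),('scene',(342.6,187.1))]])
print('hopper',atz('top',(250,212),225),atz('scene',(366,195),225))
o=bot.get_obs();print(o['qpos'],R.from_rotvec(o['orientation']).as_matrix())
E
```

```text
top ((304.6519470214844, 215.31773376464844), (23.382976531982422, 23.571855545043945), 83.47669219970703) [array([513.117,  34.365, 117.   ]), array([512.8  ,  34.267, 120.   ]), array([511.847,  33.974, 129.   ])]
scene ((337.5118408203125, 193.25442504882812), (16.94247055053711, 20.46474266052246), 131.32688903808594) [array([505.537,  21.92 , 117.   ]), array([508.026,  25.706, 120.   ]), array([515.493,  37.066, 129.   ])]
[495.462 -43.554 137.   ] [499.464 -32.498 137.   ]
dial [array([513.194,  38.988, 115.   ]), array([498.738,  16.332, 115.   ])]
grinder [array([533.89 ,  80.689,   0.   ])]
pointer [array([510.637,  58.107, 160.   ]), array([507.426,  54.089, 160.   ])]
hopper [514.225 179.058 225.   ] [530.289 207.587 225.   ]
[-0.89   0.501 -0.427  1.55   0.221  1.138 -0.21 ] [[-0.914  0.406  0.   ]
 [ 0.406  0.914  0.   ]
 [ 0.     0.    -1.   ]]
```

>>> send_rows(
  targets=[
    [[0, 0, -3, 0, 0.5], [0, 0, -4, 0, 0.5], [0, 0, -3, 0, 0.5], [-2.8, -2.6, 0, 0, 0.5], [-2.8, -2.6, 0, 0, 0.5], [-2.8, -2.6, 0, 0, 0.5], [-2.8, -2.6, 0, 0, 0.5], [-2.8, -2.6, 0, 0, 0.5]],
  ],
  squeeze=20,
)

```text
time: 1.8
tool_pos: [339.3, 417.0, 345.9]
orientation: [0.651, 3.073, 0.001]
force: [0.6, -0.1, 0.4]
width: 46.0
gripper_force: 0.0
```

>>> send_rows(
  targets=[
    [[-2.8, -2.6, 0, 0, 0.5], [-2.8, -2.6, 0, 0, 0.5], [-2.8, -2.6, 0, 0, 0.5], [-2.8, -2.6, 0, 0, 0.5], [-2.8, -2.6, 0, 0, 0.5], [-2.8, -2.6, 0, 0, 0.5], [-2.8, -2.6, 0, 0, 0.5], [-2.8, -2.6, 0, 0, 0.5]],
  ],
)

```text
time: 2.6
tool_pos: [459.7, 136.0, 346.1]
orientation: [0.651, 3.073, 0.001]
force: [0.8, 0.9, -0.1]
width: 46.1
gripper_force: 0.0
```

>>> send_rows(
  targets=[
    [[0, 0, 0, 0.13, 0.5], [0, 0, 0, 0.13, 0.5], [0, 0, 0, 0.13, 0.5], [0, 0, 0, 0.13, 0.5], [0, 0, 0, 0.13, 0.5], [0, 0, 0, 0.13, 0.5], [0, 0, 0, 0.13, 0.5], [0, 0, 0, 0.13, 0.5]],
  ],
)

```text
time: 3.4
tool_pos: [459.2, 137.6, 345.8]
orientation: [2.098, 2.338, 0.0]
force: [0.6, -0.7, -0.3]
width: 46.0
gripper_force: 0.0
```

>>> send_rows(
  targets=[
    [[-2.72, 1.02, 0, 0, 0.5], [-2.72, 1.02, 0, 0, 0.5], [-2.72, 1.02, 0, 0, 0.5], [-2.72, 1.02, 0, 0, 0.5], [0, 0, 4, 0, 0.5], [0, 0, 4, 0, 0.5], [0, 0, 4, 0, 0.5], [0, 0, 0, 0, 0.5]],
  ],
)

```text
time: 4.2
tool_pos: [508.0, 33.6, 220.9]
orientation: [-2.088, -2.338, 0.012]
force: [-1.5, -0.6, -0.1]
width: 45.7
gripper_force: 0.0
```

```bash
cat > s.py <<'E'
import sys
from h import *
np.set_printoptions(precision=3,suppress=True)
o=bot.get_obs();M=R.from_rotvec(o['orientation']).as_matrix()
print('t',o['time'],'pos',o['tool_pos'],'yaw_y',np.degrees(np.arctan2(M[1,1],M[0,1])),'F',o['force'],'M',o['moment'],'w',o['width'],o['gripper_force'],'q7',o['qpos'][6])
E
python3 s.py; python3 - <<'E'
from h import *
a=capture('scene');b=capture('top')
a=cv2.resize(a[120:240,270:430],(480,360),interpolation=cv2.INTER_CUBIC);b=cv2.resize(b[170:250,260:350],(405,360),interpolation=cv2.INTER_CUBIC)
cv2.imwrite('pics/c1.png',np.hstack([a,b])[:,:800,::-1])
E
```

```text
t 4.2 pos [508.016  33.577 220.919] yaw_y 6.482282081443953 F [-1.549 -0.592 -0.14 ] M [-0.115  0.094 -0.022] w 45.66447831426828 0.0 q7 -0.007032723341397066
```

View pics/c1.png

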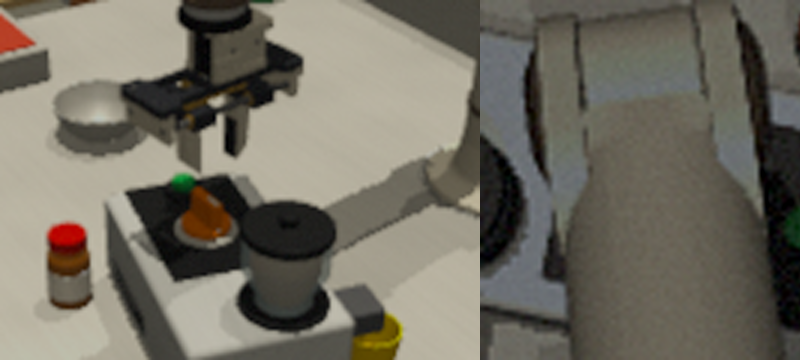

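The scene view shows the open jaws straight above the dial, with the bar in line between them. The arm hides the dial in the top view. I'll lower onto the bar and close.

>>> send_rows(
  targets=[
    [[0, 0.3, 2, 0, 0.5], [0, 0, 2, 0, 0.5], [0, 0, 1, 0, 0.5], [0, 0, 1, 0, 0.5], [0, 0, 0.5, 0, 0.5], [0, 0, 0.4, 0, 0.5], [0, 0, 0, 0, 0.5], [0, 0, 0, 0, 0.5]],
  ],
)

```text
time: 5.1
tool_pos: [515.3, 34.4, 157.1]
orientation: [2.092, 2.343, 0.001]
force: [-0.1, -0.1, -0.2]
width: 45.9
gripper_force: 0.0
```

>>> send_rows(
  targets=[
    [[0, 0, 0, 0, 0], [0, 0, 0, 0, 0], [0, 0, 0, 0, 0], [0, 0, 0, 0, 0], [0, 0, 0, 0, 0]],
  ],
  squeeze=15,
)

```text
time: 5.6
tool_pos: [514.3, 34.2, 156.8]
orientation: [-2.092, -2.342, 0.002]
force: [-2.8, -1.2, 2.1]
width: 15.2
gripper_force: 14.3
```

```bash
python3 s.py
```

```text
t 5.6 pos [514.288  34.227 156.793] yaw_y 6.4547112548131045 F [-2.766 -1.194  2.115] M [-0.207  0.77  -0.122] w 15.168296926930774 14.340754231670871 q7 -0.008256699236296478
```

>>> send_rows(
  targets=[
    [[0, -0.15, 0, -0.06, 0], [0, 0, 0, -0.06, 0], [0, 0, 0, -0.055, 0], [0, 0, 0, 0, 0], [0, 0, 0, 0, 0]],
  ],
  squeeze=25,
)

```text
time: 6.1
tool_pos: [514.1, 34.1, 156.8]
orientation: [1.881, 2.515, 0.001]
force: [1.4, -0.4, -0.7]
width: 13.9
gripper_force: 25.0
```

```bash
python3 s.py
```

```text
t 6.1 pos [514.11   34.105 156.848] yaw_y 16.421055667822703 F [ 1.354 -0.409 -0.701] M [-0.113 -0.302  0.097] w 13.946107022650716 25.004563629627228 q7 0.15119759118900833
```

>>> send_rows(
  targets=[
    [[0, 0, 0, -0.06, 0], [0, 0, 0, -0.06, 0], [0, 0, 0, -0.055, 0], [0, 0, 0, 0, 0], [0, 0, 0, 0, 0]],
  ],
)

```text
time: 6.6
tool_pos: [514.1, 34.1, 156.9]
orientation: [1.655, 2.669, 0.001]
force: [1.8, 0.3, -0.7]
width: 13.8
gripper_force: 25.0
```

```bash
python3 s.py
```

```text
t 6.6 pos [514.107  34.089 156.861] yaw_y 26.3900200498866 F [ 1.842  0.341 -0.687] M [-0.18  -0.525 -0.139] w 13.758984785581923 24.9823459982872 q7 0.3109964325618388
```

>>> send_rows(
  targets=[
    [[0, 0, 0, -0.06, 0], [0, 0, 0, -0.06, 0], [0, 0, 0, -0.055, 0], [0, 0, 0, 0, 0], [0, 0, 0, 0, 0]],
  ],
)

```text
time: 7.1
tool_pos: [514.1, 34.1, 156.9]
orientation: [1.416, 2.804, 0.001]
force: [2.7, -1.8, -1.6]
width: 13.7
gripper_force: 25.0
```

```bash
python3 s.py
```

```text
t 7.1 pos [514.075  34.105 156.862] yaw_y 36.41843263929585 F [ 2.725 -1.802 -1.602] M [-0.166 -0.761 -0.001] w 13.694465023742383 24.98828262090683 q7 0.47146753813670034
```

>>> send_rows(
  targets=[
    [[0, 0, 0, -0.06, 0], [0, 0, 0, -0.06, 0], [0, 0, 0, 0, 0], [0, 0, 0, 0, 0]],
  ],
)

```text
time: 7.5
tool_pos: [514.1, 34.1, 156.9]
orientation: [1.246, 2.883, 0.001]
force: [3.9, -0.2, -2.1]
width: 13.7
gripper_force: 25.0
```

```bash
python3 s.py
```

```text
t 7.5 pos [514.075  34.144 156.865] yaw_y 43.26694397969816 F [ 3.857 -0.19  -2.064] M [-0.139 -0.934 -0.147] w 13.668277111724995 24.986383616924286 q7 0.5812193115168459
```

>>> send_rows(
  targets=[
    [[0, 0, 0, -0.05, 0], [0, 0, 0, 0, 0], [0, 0, 0, 0, 0]],
  ],
)

```text
time: 7.8
tool_pos: [514.0, 34.2, 156.9]
orientation: [1.172, 2.914, 0.001]
force: [5.0, -0.8, -1.5]
width: 13.7
gripper_force: 25.0
```

```bash
python3 s.py
```

```text
t 7.8 pos [514.045  34.184 156.852] yaw_y 46.174857084738555 F [ 4.961 -0.772 -1.452] M [-0.181 -1.045 -0.068] w 13.65534002924178 24.982061684131622 q7 0.627514054234266
```

>>> send_rows(
  targets=[
    [[-0.07, 0.07, 0, -0.06, 0], [0, 0, 0, -0.03, 0], [0, 0, 0, 0, 0], [0, 0, 0, 0, 0]],
  ],
)

```text
time: 8.2
tool_pos: [514.2, 34.2, 156.8]
orientation: [-1.039, -2.964, 0.0]
force: [1.5, -0.6, 2.6]
width: 13.9
gripper_force: 25.0
```

```bash
python3 s.py
```

```text
t 8.2 pos [514.209  34.166 156.8  ] yaw_y 51.366970469041156 F [ 1.451 -0.611  2.589] M [-0.122 -0.241 -0.012] w 13.853252959321198 24.9897363781929 q7 0.7107523069987282
```

>>> send_rows(
  targets=[
    [[0, 0, 0, -0.06, 0], [0, 0, 0, -0.03, 0], [0, 0, 0, 0, 0], [0, 0, 0, 0, 0]],
  ],
)

```text
time: 8.6
tool_pos: [514.2, 34.2, 156.8]
orientation: [-0.904, -3.008, 0.0]
force: [-0.0, -1.4, 4.8]
width: 14.2
gripper_force: 25.0
```

```bash
python3 s.py
```

```text
t 8.6 pos [514.241  34.176 156.766] yaw_y 56.556038239212086 F [-0.049 -1.41   4.846] M [-0.096  0.072  0.178] w 14.159294744885713 25.023874640464783 q7 0.7935514069976661
```

>>> send_rows(
  targets=[
    [[0, 0, 0, -0.06, 0], [0, 0, 0, -0.03, 0], [0, 0, 0, 0, 0], [0, 0, 0, 0, 0]],
  ],
)

```text
time: 9.0
tool_pos: [514.3, 34.2, 156.8]
orientation: [-0.768, -3.046, 0.0]
force: [-0.7, -0.7, 5.1]
width: 13.8
gripper_force: 25.0
```

```bash
python3 s.py
```

```text
t 9.0 pos [514.302  34.17  156.76 ] yaw_y 61.68891444574588 F [-0.698 -0.725  5.144] M [-0.082  0.194 -0.037] w 13.837111931338008 24.988909363746643 q7 0.8758227998112834
```

>>> send_rows(
  targets=[
    [[0, 0, 0, -0.05, 0], [0, 0, 0, -0.03, 0], [0, 0, 0, 0, 0], [0, 0, 0, 0, 0]],
  ],
)

```text
time: 9.4
tool_pos: [514.3, 34.2, 156.8]
orientation: [-0.646, -3.074, -0.0]
force: [-0.6, 0.2, 5.2]
width: 14.0
gripper_force: 25.0
```

```bash
python3 s.py
```

```text
t 9.4 pos [514.277  34.185 156.772] yaw_y 66.24895069869437 F [-0.636  0.235  5.184] M [-0.144  0.218 -0.167] w 13.952211979185345 25.00234991312027 q7 0.9488357706213625
```

>>> send_rows(
  targets=[
    [[0, 0, 0, -0.03, 0], [0, 0, 0, -0.03, 0], [0, 0, 0, 0, 0], [0, 0, 0, 0, 0]],
  ],
)

```text
time: 9.8
tool_pos: [514.3, 34.2, 156.8]
orientation: [-0.553, -3.092, 0.0]
force: [-0.8, -0.3, 5.0]
width: 13.5
gripper_force: 25.0
```

```bash
python3 s.py
```

```text
t 9.8 pos [514.279  34.231 156.755] yaw_y 69.71974822477203 F [-0.838 -0.344  4.976] M [-0.093  0.196 -0.059] w 13.539139273666013 24.990007281303406 q7 1.004027956967321
```

Torque fell again, so that was a click and not the stop.

>>> send_rows(
  targets=[
    [[0, 0, 0, -0.06, 0], [0, 0, 0, -0.05, 0], [0, 0, 0, 0, 0], [0, 0, 0, 0, 0]],
  ],
)

```text
time: 10.2
tool_pos: [514.3, 34.3, 156.8]
orientation: [-0.381, -3.118, 0.0]
force: [-1.0, -0.5, 5.3]
width: 13.9
gripper_force: 25.1
```

```bash
python3 s.py
```

```text
t 10.2 pos [514.314  34.264 156.774] yaw_y 76.06746619907933 F [-1.032 -0.539  5.317] M [-0.079  0.14   0.259] w 13.898054001477101 25.057706236839294 q7 1.1050738171814092
```

>>> send_rows(
  targets=[
    [[0, 0, 0, -0.04, 0], [0, 0, 0, -0.04, 0], [0, 0, 0, 0, 0], [0, 0, 0, 0, 0]],
  ],
)

```text
time: 10.6
tool_pos: [514.3, 34.2, 156.8]
orientation: [-0.257, -3.13, -0.0]
force: [-0.7, 0.2, 6.4]
width: 13.9
gripper_force: 25.0
```

```bash
python3 s.py
```

```text
t 10.6 pos [514.286  34.248 156.763] yaw_y 80.61335121959519 F [-0.662  0.195  6.396] M [-0.052  0.181  0.066] w 13.876446442530895 24.99443918466568 q7 1.1778210422010416
```

>>> send_rows(
  targets=[
    [[0, 0, 0, -0.04, 0], [0, 0, 0, 0, 0], [0, 0, 0, 0, 0]],
  ],
)

```text
time: 10.9
tool_pos: [514.3, 34.3, 156.8]
orientation: [-0.195, -3.135, -0.0]
force: [-1.4, -0.7, 6.6]
width: 13.9
gripper_force: 25.0
```

```bash
python3 s.py
```

```text
t 10.9 pos [514.294  34.251 156.762] yaw_y 82.86615997606731 F [-1.357 -0.712  6.592] M [-0.038  0.419 -0.222] w 13.937415638210474 25.00792533159256 q7 1.214026700693736
```

>>> send_rows(
  targets=[
    [[0, 0, 0, -0.03, 0], [0, 0, 0, 0, 0], [0, 0, 0, 0, 0]],
  ],
)

```text
time: 11.2
tool_pos: [514.3, 34.3, 156.8]
orientation: [-0.148, -3.138, -0.001]
force: [-0.6, -0.6, 5.9]
width: 14.0
gripper_force: 25.1
```

```bash
python3 s.py
```

```text
t 11.2 pos [514.319  34.259 156.754] yaw_y 84.58605036989567 F [-0.647 -0.63   5.875] M [ 0.103  0.309 -0.311] w 14.045006901941482 25.057311058044434 q7 1.241546223877498
```

>>> send_rows(
  targets=[
    [[0, 0, 0, -0.03, 0], [0, 0, 0, 0, 0], [0, 0, 0, 0, 0]],
  ],
)

```text
time: 11.5
tool_pos: [514.3, 34.2, 156.8]
orientation: [-0.102, -3.139, -0.001]
force: [-0.8, 0.3, 6.9]
width: 14.2
gripper_force: 25.2
```

```bash
python3 s.py
```

```text
t 11.5 pos [514.311  34.226 156.752] yaw_y 86.28510499580206 F [-0.774  0.321  6.868] M [ 0.042  0.239 -0.438] w 14.205292303254472 25.15833556652069 q7 1.2688193541369712
```

>>> send_rows(
  targets=[
    [[0, 0, 0, 0.07, 0], [0, 0, 0, 0.07, 0], [0, 0, 0, 0.07, 0], [0, 0, 0, 0.07, 0], [0, 0, 0, 0.07, 0], [0, 0, 0, 0.07, 0], [0, 0, 0, 0, 0], [0, 0, 0, 0, 0]],
  ],
)

```text
time: 12.3
tool_pos: [514.3, 34.2, 156.8]
orientation: [-0.752, -3.05, 0.0]
force: [-0.8, -0.6, 5.0]
width: 14.2
gripper_force: 25.0
```

```bash
python3 s.py
```

```text
t 12.3 pos [514.286  34.201 156.757] yaw_y 62.28486462454696 F [-0.791 -0.561  4.971] M [-0.152  0.215 -0.106] w 14.213429123849822 24.997173249721527 q7 0.8852854860378914
```

>>> send_rows(
  targets=[
    [[0, 0, 0, 0.06, 0], [0, 0, 0, 0.06, 0], [0, 0, 0, 0.06, 0], [0, 0, 0, 0.06, 0], [0, 0, 0, 0.06, 0], [0, 0, 0, 0.05, 0], [0, 0, 0, 0, 0], [0, 0, 0, 0, 0]],
  ],
)

```text
time: 13.1
tool_pos: [514.3, 34.1, 156.8]
orientation: [-1.272, -2.872, 0.001]
force: [-0.8, -0.7, 6.3]
width: 13.6
gripper_force: 25.0
```

```bash
python3 s.py
```

```text
t 13.1 pos [514.258  34.117 156.772] yaw_y 42.22840202556127 F [-0.802 -0.738  6.271] M [-0.264  0.302 -0.082] w 13.589922596049842 24.998851418495178 q7 0.5646897059693304
```

>>> send_rows(
  targets=[
    [[0, 0, 0, 0.06, 0], [0, 0, 0, 0.06, 0], [0, 0, 0, 0.06, 0], [0, 0, 0, 0.06, 0], [0, 0, 0, 0.06, 0], [0, 0, 0, 0.05, 0], [0, 0, 0, 0, 0], [0, 0, 0, 0, 0]],
  ],
)

```text
time: 13.9
tool_pos: [514.2, 34.1, 156.8]
orientation: [-1.753, -2.607, 0.001]
force: [-0.7, -0.3, 5.8]
width: 13.8
gripper_force: 25.0
```

```bash
python3 s.py
```

```text
t 13.9 pos [514.225  34.071 156.768] yaw_y 22.159110210632985 F [-0.69  -0.269  5.752] M [-0.261  0.391 -0.117] w 13.765349273579199 25.00787526369095 q7 0.24357672885998252
```

>>> send_rows(
  targets=[
    [[0, 0, 0, 0.06, 0], [0, 0, 0, 0.06, 0], [0, 0, 0, 0.06, 0], [0, 0, 0, 0.06, 0], [0, 0, 0, 0.06, 0], [0, 0, 0, 0.05, 0], [0, 0, 0, 0, 0], [0, 0, 0, 0, 0]],
  ],
)

```text
time: 14.7
tool_pos: [514.2, 34.1, 156.7]
orientation: [-2.18, -2.262, 0.001]
force: [-0.9, -1.4, 6.8]
width: 13.5
gripper_force: 25.0
```

```bash
python3 s.py
```

```text
t 14.7 pos [514.191  34.062 156.741] yaw_y 2.1076256051610307 F [-0.917 -1.386  6.783] M [-0.264  0.404 -0.1  ] w 13.508273536664852 25.004535913467407 q7 -0.0773875409748358
```

Each click shows about the same torque phase, so the dial is at the fourth click. I'll centre it, release and rise.

>>> send_rows(
  targets=[
    [[0, 0, 0, 0.02, 0], [0, 0, 0, 0, 0.5], [0, 0, 0, 0, 0.5], [0, 0, 0, 0, 0.5], [0, 0, 0, 0, 0.5], [0, 0, -1, 0, 0.5], [0, 0, -3, 0, 0.5], [0, 0, -4, 0, 0.5]],
  ],
)

```text
time: 15.5
tool_pos: [513.0, 34.0, 236.5]
orientation: [-2.199, -2.24, 0.005]
force: [0.6, -0.5, 0.8]
width: 46.1
gripper_force: 0.0
```

```bash
python3 s.py; python3 - <<'E'
from h import *
a=capture('scene')
cv2.imwrite('pics/c2.png',cv2.resize(a[150:240,290:410],(640,480),interpolation=cv2.INTER_CUBIC)[:,:,::-1])
for l in ['dial_pointer','start_top','dial_grip']: print(l,[(k['location'],k['p']) for k in pinpoint(l,'scene')])
E
```

```text
t 15.5 pos [513.041  34.024 236.48 ] yaw_y 1.037908815594093 F [ 0.584 -0.548  0.811] M [-0.067 -0.06   0.006] w 46.05228265797642 0.0 q7 -0.09613533901988032
dial_pointer [([345.0, 187.5], 0.78)]
start_top [([329.9, 179.4], 0.6)]
dial_grip [([335.8, 187.1], 0.45)]
```

View pics/c2.png

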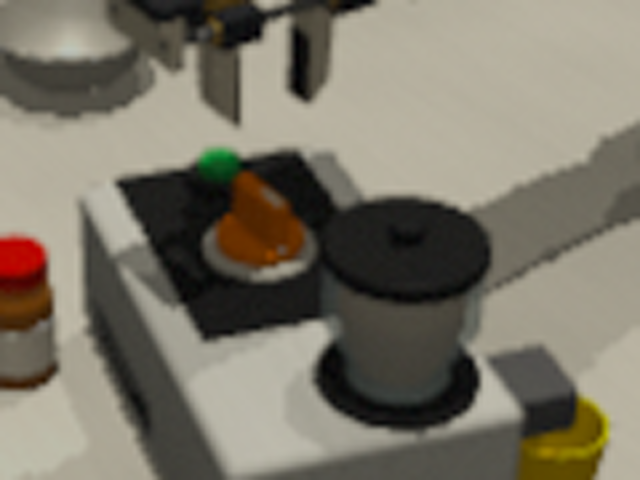

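The pointer is at (275,200) in the crop, back at the fourth-click angle, and the bar is upright and undisturbed. The button at (218,165) is clear. I'll move above it with the jaws shut.

>>> send_rows(
  targets=[
    [[0, 0, 0, 0, 0], [-2.5, -0.6, 0, 0, 0], [-2.6, -0.6, 0, 0, 0], [-2.6, -0.5, 0, 0, 0], [0, 0, 2, 0, 0], [0, 0, 2, 0, 0], [0, 0, 2, 0, 0], [0, 0, 0.8, 0, 0]],
  ],
  squeeze=20,
)

```text
time: 16.5
tool_pos: [496.6, -43.1, 165.8]
orientation: [-2.199, -2.238, 0.006]
force: [-0.3, 0.4, 0.6]
width: 0.8
gripper_force: 0.0
```

>>> send_rows(
  targets=[
    [[0, 0, 0, 0, 0], [0, 0, 0, 0, 0], [0, 0, 0, 0, 0]],
  ],
)

```text
time: 16.8
tool_pos: [499.7, -43.1, 169.5]
orientation: [2.2, 2.241, 0.002]
force: [-0.5, -0.0, 0.3]
width: 0.4
gripper_force: 0.0
```

```bash
python3 s.py; python3 - <<'E'
from h import *
a=capture('scene')
cv2.imwrite('pics/c3.png',cv2.resize(a[150:210,300:380],(640,480),interpolation=cv2.INTER_CUBIC)[:,:,::-1])
E
```

```text
t 16.8 pos [499.655 -43.096 169.525] yaw_y 1.0416474943067586 F [-0.538 -0.017  0.33 ] M [-0.104  0.08   0.016] w 0.3725762520237855 0.0 q7 0.0731519954347305
```

View pics/c3.png

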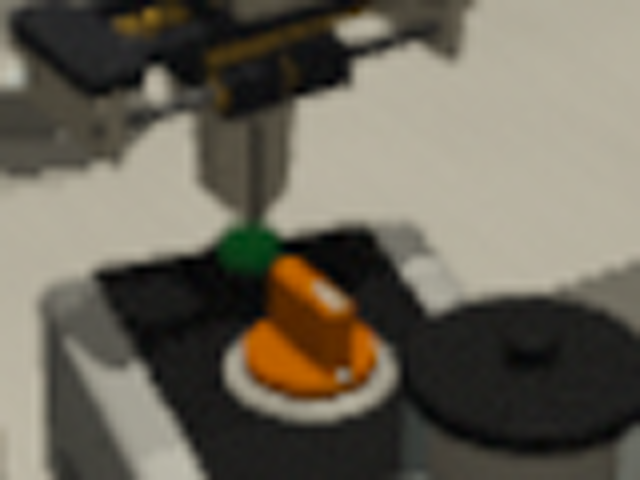

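The shut fingertips at (250,215) stand just above the green button at (250,248), in line with it. Now I'll press in small steps.

>>> send_rows(
  targets=[
    [[0, 0, 0.5, 0, 0], [0, 0, 0.5, 0, 0], [0, 0, 0.3, 0, 0], [0, 0, 0.2, 0, 0], [0, 0, 0, 0, 0], [0, 0, 0, 0, 0]],
  ],
)

```text
time: 17.45
tool_pos: [498.8, -43.1, 153.8]
orientation: [-2.201, -2.241, 0.0]
force: [-1.2, 0.6, 3.1]
width: 0.6
gripper_force: 1.4
```

>>> send_rows(
  targets=[
    [[0, 0, 0.2, 0, 0], [0, 0, 0.2, 0, 0], [0, 0, 0, 0, 0], [0, 0, 0, 0, 0]],
  ],
)

```text
time: 17.85
tool_pos: [498.9, -43.1, 150.2]
orientation: [-2.201, -2.241, -0.0]
force: [-3.8, 0.3, 9.4]
width: 0.2
gripper_force: 4.4
```

>>> send_rows(
  targets=[
    [[0, 0, 0.1, 0, 0], [0, 0, 0.1, 0, 0], [0, 0, 0, 0, 0], [0, 0, 0, 0, 0]],
  ],
)

```text
time: 18.25
tool_pos: [499.0, -43.1, 149.9]
orientation: [2.201, 2.241, 0.001]
force: [-8.5, 1.5, 24.5]
width: 0.7
gripper_force: 12.1
```

The button is bottomed: force jumped to 24 N with no further travel. I'll let go and rise clear.

>>> send_rows(
  targets=[
    [[0, 0, -0.5, 0, 0], [0, 0, -1, 0, 0], [0, 0, -3, 0, 0], [0, 0, -4, 0, 0], [0, 0, -4, 0, 0], [-2, -4, 0, 0, 0], [0, 0, 0, 0, 0], [0, 0, 0, 0, 0]],
  ],
)

```text
time: 19.05
tool_pos: [458.7, -64.4, 272.9]
orientation: [2.203, 2.239, 0.001]
force: [0.3, 0.6, -0.0]
width: 0.1
gripper_force: 0.0
```

```bash
python3 s.py; python3 - <<'E'
from h import *
a=capture('scene')
cv2.imwrite('pics/c4.png',cv2.resize(a[150:240,280:420],(700,450),interpolation=cv2.INTER_CUBIC)[:,:,::-1])
E
```

```text
t 19.05 pos [458.736 -64.37  272.94 ] yaw_y 0.9432568306122532 F [ 0.291  0.578 -0.037] M [-0.062  0.011  0.039] w 0.0718574213667446 0.0 q7 0.10794360357485254
```

View pics/c4.png

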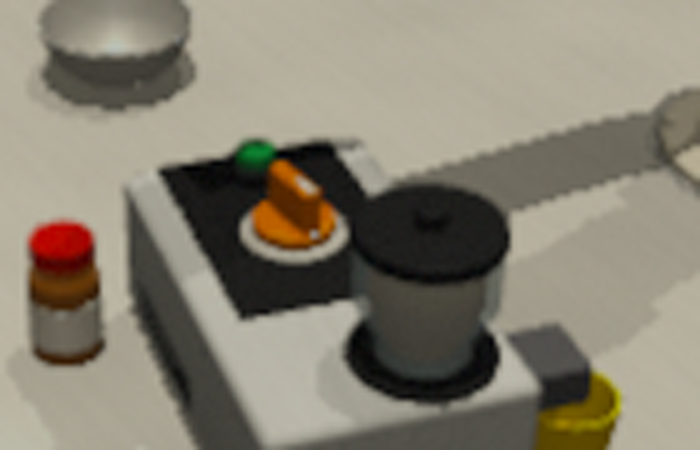

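The button at (256,157) is back up, the dial at (295,210) is unchanged, and the robot is clear.

```bash
python3 -c "
from bench import sign_off
print(sign_off())"
```

```text
the job is handed in; nothing more can be done
None
```

I turned the dial anticlockwise to its stop (peak about 0.44 N m, against the 0.8 N m forcing limit), set it four clicks clockwise, then pushed the start button fully in and let go; I handed the job in at about 19 s with the arm touching nothing.

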